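# Zero the block-height gauge and hold its cam at full lift

### The arm

A 6-joint arm with a two-finger parallel gripper is mounted at the origin on the work surface. World frame = base frame: x ahead of the robot, y to its left, z up, the work surface at z = 0. Lengths are in m, angles in rad, forces in N, time in s.
With the tool pointing down it reaches from about 0.35 to 0.975 m from the base axis. Payload 4.9 kg.
Tool frame: the origin (TCP) lies midway between the tips of the shut fingers; the grasp point (between the pads) lies 19 mm behind it; z points along the fingers, y is the line along which they close (so a half turn about z gives the same grasp; the last joint's range is limited). The gripper opens to 85 mm and grips with 20 to 120 N. Pads are 22 mm wide; open, the fingers measure 114 mm over their backs; the gripper's body (76 mm by 85 mm) begins 54 mm behind the grasp point. The pads swing forward as they close: fully open they stand 13 mm farther back than shut.
Start: joints at [-1.336, 0.053, 1.613, -0, 1.476, -0.119], TCP at [0.217, -0.586, 0.231] pointing down, gripper open.
Joint ranges: [-3.01, 3.01], [-1.01, 2.22], [0.06, 2.58], [-1.02, 4.17], [0.09, 2.62], [-3.14, 3.14]. Speed limits (rad/s): [2.57, 2.57, 3.14, 3.14, 3.14, 3.14].

### API

Orientations are given as a rotation vector (axis times angle).
In Python, from station import ctrl, optics, job gives the robot as it stands.
- The arm moves only by the shell command python3 -m jog 'ROWS' [OPENING] [FORCE]. ROWS is JSON, a list of rows, each a list of 2 entries, a list of its own where there are three numbers: the shift along the tool's x, y, z in m, then the turn, a rotation vector about the tool's x, y, z in rad. A call has 1 to 5 rows; each row is the pose to reach, as a shift and turn from the pose commanded when the call began, along the tool's axes at that moment; what a row does not reach only later rows make up. A row lasts 1/10 s, in which the tool goes at most 50 mm and 8.59 degrees, less where a joint would pass 70% of its speed; a pose out of reach is approached as far as the arm can. A call with a gripper value outside its range is refused whole. OPENING is the opening, from 0 (shut) to 1 (fully open), set as the call begins (- or left out, the last holds). The fingers move at their own pace and stop on an object; FORCE is the grip in N (left out, the last holds). Time passes only in rows, so rows that repeat a pose let the fingers close. It gives the time, the measured TCP pose, the force, the opening and the grip force at its end, in the units of the state.
- ctrl.get_obs(): the state, without advancing time (a new reading comes with each control period).
- optics.get_image(name): name is "scene" or "top"; returns a dict with "image" (420x560x3 uint8, blue, green, red), "fx", "fy", "cx", "cy" (pixels), "D" ([k1, k2, p1, p2, k3] as OpenCV has them; the pictures are not rectified), "rvec" (rotation vector, rad) and "tvec" (3), from world to camera coordinates, as OpenCV has them. Camera axes: x right, y down, z forward; pixel columns grow to the right and rows downward; lengths in m; the calibration is good to about 2 mm. A picture is of the moment at which its call begins. There is no depth.
- job.finish_job(): hands the job in; it is judged then, once.
The state is a dict: "t": time; "q": joint angles; "dq": joint speeds; "effort": joint torques, N m; "tool_pos": TCP position; "tool_rot": TCP orientation; "contact_force": force on the tool from outside, world axes, zero at the start; "wrist_torque": the same for the moment, N m; "opening": finger opening in m; "grip_force": force on a finger pad.
Only numpy, scipy, OpenCV 4.12 (cv2) and the standard library are available. Lean on these libraries where they do the work, as an engineer would, in place of code of your own. Each camera call takes 0.05 s, during which the arm holds its last target. There are 200 camera calls.

### The job

Check the printing block on the cam-lift height gauge: with the lever still down, turn the dial's bezel until the scale's zero mark stands at the needle, and let go of the bezel. Then swing the spring-loaded cam lever up to the cam's highest lift (the lever straight up; past that the table sinks again) and finish while still holding the lever there, leaving the bezel at its setting, the block lying on the lift table, and the tin, mallet and metal bar undisturbed.

Things in the scene. Friction and masses are not known exactly. Their poses are not given: they have to be found in the camera images.
- stand: The gauge's fixed dark iron stand. Base plate 150 (x) x 140 (y) x 20 mm; origin at the centre of its underside, on the work surface; z up. Seen along its own axes: the lift table and the dial are centred over the origin, a 18 mm column stands at x = +64 mm (top 154 mm high), the cam lever is on the -y side and points to -x when down. The stand is turned up to about 0.4 rad either way from start to start. Nothing of the stand is higher than the bezel's top, 188 mm
- dial_centre (a point): Centre of the dial, which lies face up, 180 mm above the work surface; the bezel turns about the vertical through it. The bezel is a knurled steel ring 60 mm in diameter with its rim from 172 to 188 mm high; the case below it is 46 mm in diameter and reaches down to 140 mm, its bracket (on the stand's +x side) is 142 to 152 mm high. Pinch the rim across its diameter from above, in any direction
- bezel (a joint): Angle of the bezel in rad, growing counterclockwise seen from above; 0 when the zero mark points along the stand's +x. Range -2.6 to 2.6; light friction (0.08 N m), stays where left
- zero_mark (a point): The scale's zero: the one broad black bar on the bezel's rim and face; this point lies on it 20 mm from the dial's axis, at the height of the needle, and turns with the bezel
- needle_tip (a point): Tip of the dial's black needle, 20 mm from the dial's axis (the needle has a shorter tail on the other side). It turns clockwise seen from above as the table rises, about 123 degrees at full lift, and comes back when the table sinks. The bezel does not move it
- rest_point (a point): Unmarked point, fixed to the stand, where the needle's tip stands while the table is down (20 mm from the dial's axis). The zero mark belongs here, before and after the lift: towards the stand's +x, whichever way the stand is turned
- lever (a joint): Angle of the cam lever in rad: 0 down at rest (15 degrees above level, pointing to the stand's -x), growing as it swings up and over towards the stand's +x. 1.309 is straight up and is the cam's highest point; stop at 2.1. A spring always drives it back to 0: about 3 N at the handle when down, 4 N when upright
- handle (a point): Middle of the lever's handle, a black round bar 14 mm in diameter and 70 mm long, level and parallel to the lever's shaft, sticking out from the lever's end away from the stand (35 mm each side of its middle, the inner 12 mm taken by the lever). The bar may turn within a grip. 88 mm high when down, 170 mm when upright
- shaft (a point): Point on the axis of the lever's shaft (level, along the stand's y) abreast of the handle's middle, 60 mm high and fixed; the handle's middle circles it at 110 mm. Nothing stands at this point itself
- lift (a joint): Height of the lift table above its lowest position in m: 0 with the lever down, 0.0119 at the cam's highest point, falling again beyond
- table_top (a point): Centre of the lift table's top face (steel, 90 x 70 mm, 100 mm high when down), right under the dial; the dial's plunger goes down to it
- block: Loose printing block, wood with a copper face, 60 x 50 x 23 mm, lying on the lift table; origin at the centre of its underside
- tin: Bystander: steel ink tin, 72 mm in diameter, 55 mm high, origin under its centre
- mallet: Bystander: wooden mallet standing on its head (60 mm in diameter, 85 mm high, origin under its centre); its 20 mm handle runs level along its x axis, out to 190 mm, at 43 mm height
- reglet: Bystander: bare metal spacing bar lying flat, 140 (x) x 24 x 18 mm, origin at the centre of its underside
There are look-alikes about, which are no part of the job. Of the things that look like the block, the middle-sized one is meant.

How it is judged:
On the way, in this order (a step that is already met when the one before it is completed fails the run):
1. lever down, the dial is zeroed and the bezel let go (distance between zero_mark and rest_point below 0.003 m and value of joint lift below 0.0015 m and contact force between the fingers and stand below 0.3 N), for 0.2 s.
2. the lever stands at the cam's highest lift (value of joint lever between 1.139 and 1.479 rad), for 0.2 s.
At the end, for the whole second after the job is handed in: The lever stands still within 0.17 rad of the cam's highest point (lift above 11.2 mm), held by the fingers alone (over 1 N); the zero mark is within 3 mm (8 degrees) of the needle tip's resting point; the block lies on the lift table within 15 mm of its centre (all of step 2 and value of joint lift above 0.0112 m and velocity of joint lever between -0.1 and 0.1 rad/s and contact force between the fingers and stand above 1 N and distance between zero_mark and rest_point below 0.003 m and horizontal distance between block and table_top below 0.015 m and distance between block and table_top below 0.018 m and contact force between each of tin, mallet, reglet and stand below 0.3 N); the arm keeps its last pose, push and grip.
It fails at once if the tin is moved more than 25 mm or tipped (distance of tin from where it was at the start of the episode above 0.025 m or angle between tin's own z axis and vertical above 0.5 rad).
It fails at once if the mallet is moved more than 25 mm or tipped (distance of mallet from where it was at the start of the episode above 0.025 m or angle between mallet's own z axis and vertical above 0.5 rad).
It fails at once if the reglet is moved more than 25 mm or tipped (distance of reglet from where it was at the start of the episode above 0.025 m or angle between reglet's own z axis and vertical above 0.5 rad).
It fails at once if the block comes off the lift table (distance between block and table_top above 0.03 m).
It also fails if it takes over 48 s, if anything falls off the work surface, if the arm or the gripper's body presses on something with over 40 N, if the wrist force passes 120 N, or if a joint passes its speed limit or range.

## Working session

There is one attempt and no reset: what is moved stays moved. The work goes in short steps, Python scripts to look and compute and a shell command to move; the robot and the scene stay as the last step left them, time stands still between calls to the robot, and variables do not carry over. Pictures are saved under pics/ and viewed, at most 10 in all, crops included, and the job is handed in when it is done.

```bash
ls; mkdir -p pics; cat > h.py <<'E'
import numpy as np, cv2
from station import ctrl, optics
from scipy.spatial.transform import Rotation as R
def shot(n,f):
    d=optics.get_image(n); cv2.imwrite(f'pics/{f}.png',d['image']); np.save(f'pics/{f}.npy',d,allow_pickle=True); return d
def load(f): return np.load(f'pics/{f}.npy',allow_pickle=True).item()
def K(d): return np.array([[d['fx'],0,d['cx']],[0,d['fy'],d['cy']],[0,0,1.]])
def ray(d,uv):
    p=cv2.undistortPoints(np.array([[uv]],float),K(d),np.array(d['D'],float))[0,0]
    M=cv2.Rodrigues(np.array(d['rvec'],float))[0]; t=np.array(d['tvec'],float).ravel()
    return -M.T@t, M.T@np.array([p[0],p[1],1])
def onz(d,uv,z):
    c,r=ray(d,uv); return c+r*(z-c[2])/r[2]
def proj(d,P):
    return cv2.projectPoints(np.array(P,float).reshape(-1,3),np.array(d['rvec'],float),np.array(d['tvec'],float),K(d),np.array(d['D'],float))[0][:,0]
E
python3 - <<'E'
from h import *
a=shot('scene','s0');b=shot('top','t0')
for d in (a,b): print(ray(d,(280,210)), d['fx'])
print(ctrl.get_obs())
E
```

```text
pics
(array([0.98730059, 0.09342165, 0.72868489]), array([-0.53151409,  0.07193207, -0.84444709])) 420.06979846882194
(array([0.5150552 , 0.12700218, 0.8671645 ]), array([ 0.16737763, -0.0102186 , -0.98586915])) 395.67018404255833
{'t': 0.1, 'q': array([-1.33601320e+00,  5.33394389e-02,  1.61414246e+00,  3.74817933e-05,
        1.47598559e+00, -1.19036040e-01]), 'dq': array([ 8.43517520e-04, -1.58250261e-05, -2.94791915e-03,  7.04272300e-04,
       -1.28930983e-03, -1.04148627e-03]), 'effort': array([ 1.19720843e-05, -3.94906354e+01, -3.71361244e+01, -1.87832256e-04,
        3.96109972e-03,  1.19104436e-05]), 'tool_pos': array([ 0.21641151, -0.5857481 ,  0.23016432]), 'tool_rot': array([-3.09071590e+00, -5.52548034e-01,  1.11766501e-04]), 'contact_force': array([-0.17912774, -0.07913302,  0.02133356]), 'wrist_torque': array([-0.03277852, -0.07383144, -0.02977218]), 'grip_force': 0.0, 'opening': 0.08554102889737955}
```

View pics/s0.png

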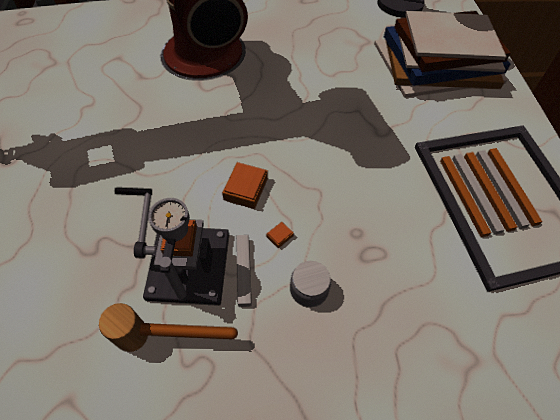

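View pics/t0.png

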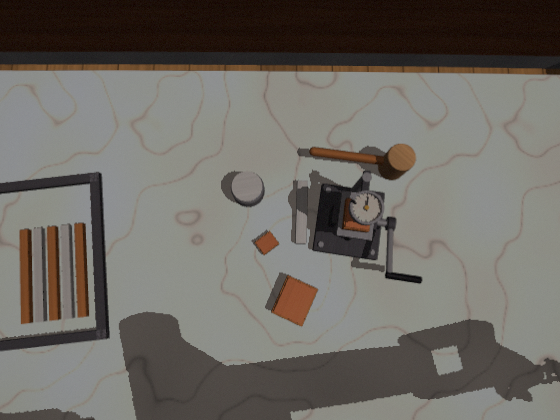

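```bash
python3 - <<'E'
from h import *
a=load('s0')['image'];b=load('t0')['image']
ca=cv2.resize(a[180:310,100:260],None,fx=5,fy=5,interpolation=cv2.INTER_CUBIC)[:600,:800]
cb=cv2.resize(b[165:290,295:425],None,fx=4.8,fy=4.8,interpolation=cv2.INTER_CUBIC)
def g(x): return (255*(x/255.)**0.6).astype('uint8')
cv2.imwrite('pics/ca.png',g(ca));cv2.imwrite('pics/cb.png',g(cb))
E
```

```text
(no output)
```

View pics/ca.png

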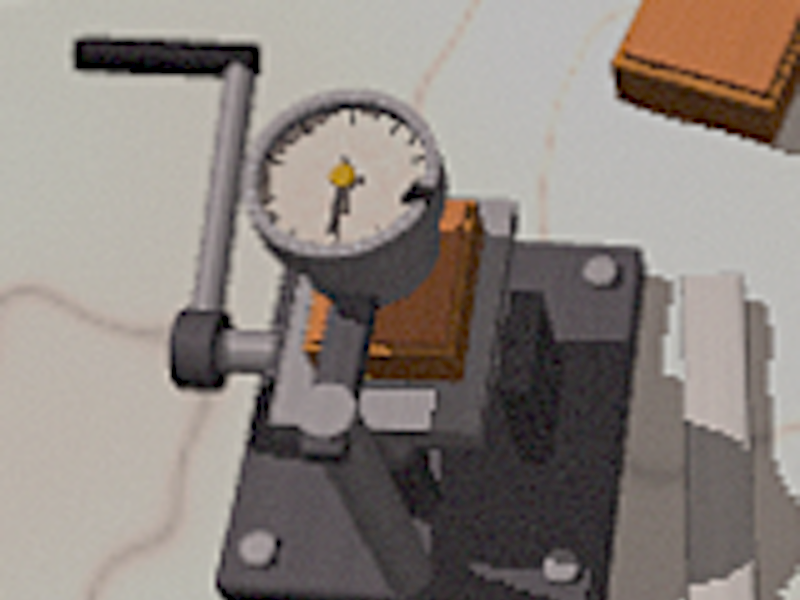

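View pics/cb.png

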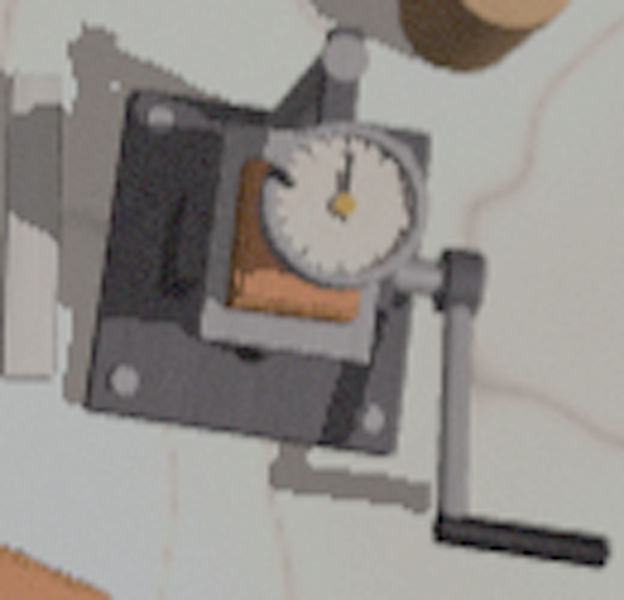

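Candidates for the block: on the lift table under the dial, scene (182,240)/top (352,222); large orange slab, scene (245,185)/top (295,300); small orange chip, scene (280,235)/top (266,243). The middle-sized one is on the table. The crops confirm this. They also show the zero mark at top (353,201), the needle pointing up in the image, the hub at top (367,207), and the handle running from top (387,275) to (420,280).

```bash
cat > m.py <<'E'
from h import *
a=load('s0');b=load('t0')
A=lambda u,v:(100+(u-2)/5,180+(v-2)/5); B=lambda u,v:(295+(u-2)/4.8,165+(v-2)/4.8)
def tri(p,q):
    c1,r1=ray(a,p);c2,r2=ray(b,q)
    s=np.linalg.lstsq(np.c_[r1,-r2],c2-c1,rcond=None)[0]
    P,Q=c1+s[0]*r1,c2+s[1]*r2; return (P+Q)/2,np.linalg.norm(P-Q)
pr=lambda n,x:print(n,np.round(x,4))
E
python3 - <<'E'
from m import *
np.set_printoptions(suppress=True)
print('hub',tri(A(342,175),B(344,204)))
print('hub z.182',onz(a,A(342,175),.182),onz(b,B(344,204),.182))
H=onz(b,B(344,204),.182)
for n,p,q in (('zero',A(418,191),B(280,176)),('needle',A(335,232),B(349,155))):
    for d,u in ((a,p),(b,q)):
        P=onz(d,u,.181); h=onz(d,A(342,175) if d is a else B(344,204),.181); v=P-h; print(n,np.round(P,4),np.linalg.norm(v[:2]),np.arctan2(v[1],v[0]))
c=[onz(b,B(*u),.02) for u in((130,95),(88,408),(392,452))]
pr('corners',c); 
for i,j in((0,1),(1,2)): v=c[j]-c[i]; print(np.linalg.norm(v),np.arctan2(v[1],v[0]))
print('ctr',(c[0]+c[2])/2)
print('handle out',tri(A(78,55),B(605,550)),'in',tri(A(255,60),B(438,528)))
print('handle z.088',onz(b,B(605,550),.088),onz(b,B(438,528),.088),onz(a,A(78,55),.088),onz(a,A(255,60),.088))
print('hubshaft',tri(A(200,350),B(463,280)))
for n,p in(('mallet',(401,158)),('mhend',(314,152))): print(n,onz(b,p,.085 if n=='mallet' else .053))
print('reglet',onz(b,(301,182),.018),onz(b,(301,242),.018),'tin',onz(b,(247,187),.055))
E
```

```text
hub (array([ 0.63674756, -0.03173072,  0.18431419]), np.float64(4.553433034177924e-05))
hub z.182 [ 0.63525392 -0.03228621  0.182     ] [ 0.63715913 -0.03224521  0.182     ]
zero [ 0.6426 -0.009   0.181 ] 0.02489425991052712 1.2424814278197942
zero [ 0.6477 -0.0091  0.181 ] 0.02555161410627857 1.1518601710668324
needle [ 0.6549 -0.034   0.181 ] 0.020326306119126517 -0.07182350225414286
needle [ 0.6557 -0.0349  0.181 ] 0.018567029904853757 -0.1334202289229345
corners [[ 0.7163  0.0267  0.02  ]
 [ 0.5732  0.0476  0.02  ]
 [ 0.554  -0.0877  0.02  ]]
0.14461257702487193 2.996628986884939
0.13669913932123576 -1.7123239147692515
ctr [ 0.63515482 -0.03047578  0.02      ]
handle out (array([ 0.51120261, -0.15623439,  0.08736651]), np.float64(0.00048228236014162166)) in (array([ 0.52007583, -0.08849424,  0.08717285]), np.float64(0.0001575138076978891))
handle z.088 [ 0.51121311 -0.15626053  0.088     ] [ 0.52006959 -0.0881841   0.088     ] [ 0.51172616 -0.1557295   0.088     ] [ 0.52066378 -0.08834144  0.088     ]
hubshaft (array([ 0.62588392, -0.11026322,  0.05950303]), np.float64(0.00165453790964185))
mallet [ 0.75741912 -0.13017372  0.085     ]
mhend [0.77951682 0.0459887  0.053     ]
reglet [0.72197909 0.07203501 0.018     ] [0.58960258 0.07291613 0.018     ] tin [0.70169568 0.18800027 0.055     ]
```

```bash
cat > go.py <<'E'
import sys; from h import *
# go.py x y z heading : needed tool-frame shift and turn from measured pose
o=ctrl.get_obs(); x,y,z,h=map(float,sys.argv[1:5])
M=R.from_rotvec(o['tool_rot']); G=R.from_matrix(np.array([[np.cos(h),np.sin(h),0],[np.sin(h),-np.cos(h),0],[0,0,-1]]))
X=M.as_matrix()[:,0]
print('shift',np.round(M.inv().apply(np.array([x,y,z])-o['tool_pos']),4),'turn',np.round((M.inv()*G).as_rotvec(),4),'| t',o['t'],'pos',np.round(o['tool_pos'],4),'head',round(np.arctan2(X[1],X[0]),3),'F',np.round(o['contact_force'],1),'q6',round(o['q'][5],3),'open',round(o['opening'],4),'grip',round(o['grip_force'],1))
E
python3 go.py .636 -.032 .231 1.9
python3 -m jog '[[[0.04,-0.025,-0.01],[0,0,-0.15]],[[0.08,-0.05,-0.01],[0,0,-0.3]],[[0.12,-0.075,-0.01],[0,0,-0.45]],[[0.16,-0.1,-0.01],[0,0,-0.6]],[[0.2,-0.125,-0.01],[0,0,-0.75]]]' 1
python3 go.py .636 -.032 .24 1.9
```

```text
shift [ 0.5855 -0.3741  0.    ] turn [-1.3000e-03 -1.6000e-03 -1.5462e+00] | t 0.1 pos [ 0.2164 -0.5857  0.2302] head 0.354 F [-0.2 -0.1  0. ] q6 -0.119 open 0.0855 grip 0.0
t: 0.6
tool_pos: [0.3615, -0.3979, 0.2408]
tool_rot: [-2.67, -1.654, -0.0]
contact_force: [-0.1, 0.2, -0.3]
opening: 0.0853
grip_force: 0.0
shift [0.4499 0.083  0.0009] turn [-3.000e-04 -6.000e-04 -7.905e-01] | t 0.6 pos [ 0.3615 -0.3979  0.2408] head 1.11 F [-0.1  0.2 -0.3] q6 -0.511 open 0.0853 grip 0.0
```

```bash

python3 -m jog '[[[0.045,0.008,0],[0,0,-0.14]],[[0.09,0.016,0],[0,0,-0.28]],[[0.135,0.024,0],[0,0,-0.42]],[[0.18,0.032,0],[0,0,-0.56]],[[0.225,0.04,0],[0,0,-0.7]]]' | head -1
python3 go.py .636 -.032 .23 1.9
```

```text
t: 1.1
shift [0.1452 0.1769 0.0109] turn [-0.0003 -0.0003 -0.0904] | t 1.1 pos [ 0.4985 -0.215   0.2409] head 1.81 F [-0.2 -1.1 -0.2] q6 -0.783 open 0.0855 grip 0.0
```

```bash

python3 -m jog '[[[0.029,0.035,0],[0,0,-0.09]],[[0.058,0.07,0],[0,0,-0.09]],[[0.087,0.106,0],[0,0,-0.09]],[[0.116,0.141,0],[0,0,-0.09]],[[0.145,0.177,0],[0,0,-0.09]]]' | head -1
python3 -m jog '[[[0,0,0],[0,0,0]],[[0,0,0],[0,0,0]]]' |head -1
python3 go.py .636 -.032 .158 1.9
```

```text
t: 1.6
t: 1.8
shift [0.002  0.0002 0.0823] turn [-0.0017 -0.0005 -0.0043] | t 1.8 pos [ 0.6365 -0.0339  0.2403] head 1.896 F [ 0.2  0.  -0. ] q6 -0.495 open 0.0855 grip 0.0
```

```bash

python3 -m jog '[[[0.002,0,0.03],[0,0,0]],[[0.002,0,0.05],[0,0,0]],[[0.002,0,0.07],[0,0,0]],[[0.002,0,0.08],[0,0,0]],[[0.002,0,0.08],[0,0,0]]]'
python3 - <<'E'
from h import *
shot('scene','s1')
i=load('s1')['image'][150:320,80:280]; i=cv2.resize(i,None,fx=3.5,fy=3.5,interpolation=cv2.INTER_CUBIC)
cv2.imwrite('pics/c1.png',(255*(i/255.)**.6).astype('uint8'))
E
```

```text
t: 2.3
tool_pos: [0.6343, -0.0338, 0.1592]
tool_rot: [-1.835, -2.546, 0.003]
contact_force: [-0.6, -0.0, 0.5]
opening: 0.0855
grip_force: 0.0
```

View pics/c1.png

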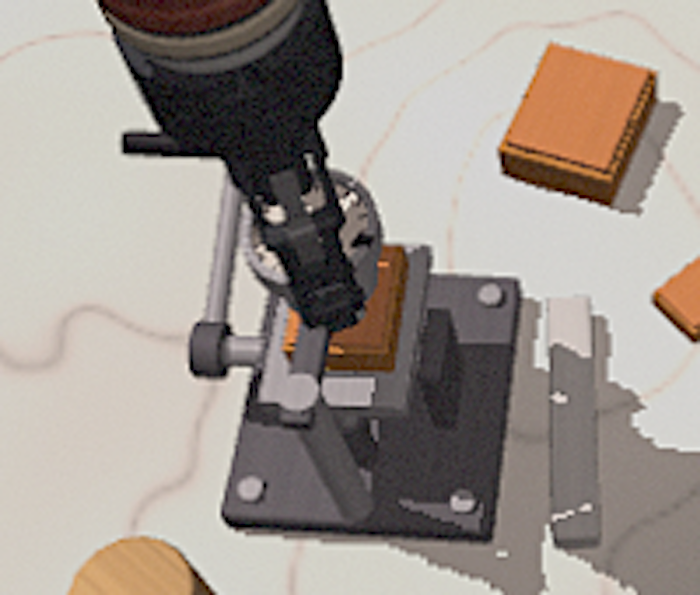

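The fingers straddle the bezel, with the near finger at crop (330,300). Closing now.

```bash
python3 go.py .636 -.032 .158 1.9
python3 -m jog '[[[0.001,0.002,0],[0,0,0]],[[0.001,0.002,0],[0,0,0]],[[0.001,0.002,0],[0,0,0]],[[0.001,0.002,0],[0,0,0]],[[0.001,0.002,0],[0,0,0]]]' 0.5 25
python3 -m jog '[[[0,0,0],[0,0,0]],[[0,0,0],[0,0,0]]]' |tail -3
python3 go.py .636 -.032 .158 1.9
```

```text
shift [0.0014 0.0012 0.0029] turn [-0.0011 -0.0005 -0.0074] | t 2.35 pos [ 0.6353 -0.0338  0.1609] head 1.893 F [ 0.3 -0.2  0.9] q6 -0.492 open 0.0852 grip 0.0
t: 2.85
tool_pos: [0.6379, -0.0318, 0.1634]
tool_rot: [1.834, 2.549, -0.0]
contact_force: [-3.6, -1.8, 5.5]
opening: 0.059
grip_force: 27.8
contact_force: [-3.3, -0.5, 7.2]
opening: 0.0589
grip_force: 27.8
shift [ 0.0004 -0.0019  0.0055] turn [ 0.0008  0.0015 -0.0061] | t 3.05 pos [ 0.6379 -0.0318  0.1635] head 1.894 F [-3.3 -0.5  7.2] q6 -0.489 open 0.0589 grip 27.8
```

```bash

python3 -m jog '[[[0,-0.001,-0.003],[0,0,0.1]],[[0,-0.001,-0.003],[0,0,0.2]],[[0,-0.001,-0.003],[0,0,0.3]],[[0,-0.001,-0.003],[0,0,0.4]],[[0,-0.001,-0.003],[0,0,0.5]]]'
python3 -m jog '[[[0,0,0],[0,0,0.1]],[[0,0,0],[0,0,0.2]],[[0,0,0],[0,0,0.3]],[[0,0,0],[0,0,0.4]],[[0,0,0],[0,0,0.5]]]'
python3 -m jog '[[[0,0,0],[0,0,0.1]],[[0,0,0],[0,0,0.2]],[[0,0,0],[0,0,0.33]],[[0,0,0],[0,0,0.33]],[[0,0,0],[0,0,0.33]]]' 
python3 go.py .636 -.032 .158 .57
python3 - <<'E'
from h import *
for n,p in(('scene','s2'),('top','t2')): shot(n,p)
i=load('s2')['image'][180:250,130:210]; i=cv2.resize(i,None,fx=5,fy=5,interpolation=cv2.INTER_CUBIC)
j=load('t2')['image'][180:250,330:410]; j=cv2.resize(j,None,fx=5,fy=5,interpolation=cv2.INTER_CUBIC)
cv2.imwrite('pics/c2.png',(255*(np.hstack([i,j])/255.)**.6).astype('uint8'))
E
```

```text
t: 3.55
tool_pos: [0.6375, -0.0318, 0.1636]
tool_rot: [2.411, 2.011, 0.003]
contact_force: [4.6, -1.1, -5.1]
opening: 0.059
grip_force: 31.5
t: 4.05
tool_pos: [0.6373, -0.0316, 0.1636]
tool_rot: [2.835, 1.352, 0.003]
contact_force: [3.2, 0.2, -4.0]
opening: 0.059
grip_force: 31.6
t: 4.55
tool_pos: [0.6372, -0.0315, 0.1636]
tool_rot: [-3.016, -0.878, -0.003]
contact_force: [5.6, 0.4, -6.4]
opening: 0.0587
grip_force: 31.5
shift [-0.0013 -0.0002  0.0056] turn [ 0.0004 -0.0017 -0.0036] | t 4.55 pos [ 0.6372 -0.0315  0.1636] head 0.566 F [ 5.6  0.4 -6.4] q6 0.838 open 0.0587 grip 31.5
```

View pics/c2.png

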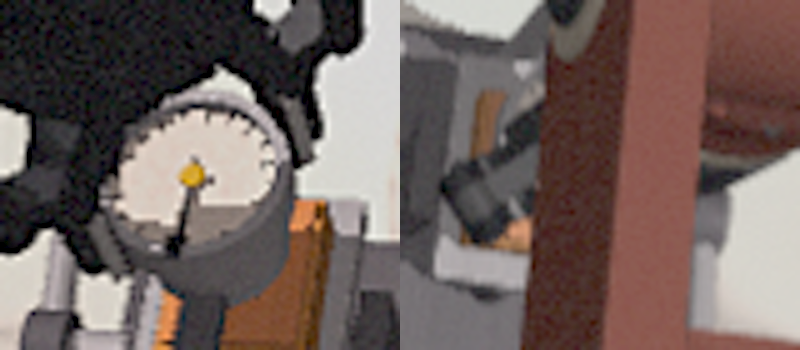

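The zero mark sits at scene crop (174,243), very slightly past the needle. Checking the angle.

```bash
python3 - <<'E'
from h import *
d=load('s2'); A=lambda u,v:(130+(u-2)/5,180+(v-2)/5)
h=onz(d,A(193,176),.183)
print(h)
for z in (.183,.188):
  for u in((174,246),(172,250),(178,240),(183,225)):
    v=onz(d,A(*u),z)-h; print(z,u,np.linalg.norm(v[:2]),np.arctan2(v[1],v[0]))
# dark mask near the dial
g=d['image'].max(2); 
for r in range(220,234): print(r,g[r,158:176])
E
```

```text
[ 0.63629092 -0.03173581  0.183     ]
0.183 (174, 246) 0.024899398421208942 -0.19942175749874985
0.183 (172, 250) 0.026323746391115205 -0.2099352058127888
0.183 (178, 240) 0.02273834111921004 -0.16781375465041912
0.183 (183, 225) 0.017455120647823872 -0.14178125473323597
0.188 (174, 246) 0.02765269959816017 -0.13568834496141877
0.188 (172, 250) 0.029044502119015537 -0.14820222101283814
0.188 (178, 240) 0.025563965700404215 -0.10252395618054545
0.188 (183, 225) 0.020379194245974196 -0.06369293031718144
220 [193 195 195 195 194 194 195 208 139  16  80  82 212 213 209 212 207 207]
221 [194 193 193 193 193 194 201 219  98  25  93  91 105 101 102 105 104 108]
222 [196 199 197 195 195 197 204 132  29  26  88  90  86  87  84  91  93  90]
223 [212 209 210 206 203 200 211 122  12  50  90  91  94  95  95  94  95  94]
224 [ 97  97  96  92 196 216 225 117   3  55  87  92  93  90  92  90  94  91]
225 [ 47  79  86  78 101 104 108  58   1  91  96  97  91  94  90  92  98 102]
226 [ 80  91  89  89  89  76  75  33   8 102 102  95  91  89  94 102  49  50]
227 [61 81 91 99 83 29  8  7  0 43 94 96 96 93 79 80 52 55]
228 [53 53 58 62 61 21  0  7  0 50 88 83 77 55 57 59 56 59]
229 [ 56  56 138 162  71   3   2   0  38  58  55  60  61  59  56  57  50  37]
230 [37 49 59 67 56 19  9  2 41 58 61 61 55 47 46 42 38 38]
231 [33 27 28 28 28 15 16 16 45 46 38 37 38 36 35 41 40 42]
232 [29 27 33 30 30 36 36 33 35 39 35 37 40 38 42 39 41 38]
233 [30 26 34 33 36 36 37 35 39 38 37 38 37 42 40 38 41 42]
```

```bash

python3 -m jog '[[[0,0,0],[0,0,-0.035]],[[0,0,0],[0,0,-0.035]],[[0,0,0],[0,0,-0.035]]]' |head -1
python3 -m jog '[[[0,0,0],[0,0,0]],[[0,0,0],[0,0,0]],[[0,0,0],[0,0,0]],[[0,0,0],[0,0,0]],[[0,0,0],[0,0,0]]]' 1
python3 -m jog '[[[0,0,-0.02],[0,0,0]],[[0,0,-0.05],[0,0,0]],[[0,0,-0.08],[0,0,0]],[[0,0,-0.08],[0,0,0]]]' |head -1
python3 go.py .515 -.128 .24 1.43
```

```text
t: 4.95
t: 5.45
tool_pos: [0.6367, -0.0317, 0.1647]
tool_rot: [3.001, 0.927, 0.001]
contact_force: [-0.2, -0.1, -0.3]
opening: 0.0854
grip_force: 0.0
t: 5.85
shift [-0.1567  0.0091  0.0097] turn [ 0.0096 -0.0039 -0.8309] | t 5.85 pos [ 0.6392 -0.0321  0.2507] head 0.599 F [ 0.6 -0.7  0.6] q6 0.805 open 0.0853 grip 0.0
```

```bash

python3 -m jog '[[[-0.03,0.002,0],[0,0,-0.14]],[[-0.07,0.004,0],[0,0,-0.28]],[[-0.11,0.006,0],[0,0,-0.42]],[[-0.15,0.008,0],[0,0,-0.56]],[[-0.157,0.009,0],[0,0,-0.7]]]' |head -1
python3 -m jog '[[[0,0,0],[0,0,-0.13]],[[0,0,0],[0,0,-0.13]],[[0,0,0],[0,0,-0.13]]]' |head -1
python3 go.py .515 -.128 .069 1.43
python3 - <<'E'
from h import *
d=shot('scene','s3')
i=d['image'][170:260,110:220]; i=cv2.resize(i,None,fx=6,fy=6,interpolation=cv2.INTER_CUBIC)
cv2.imwrite('pics/c3.png',(255*(i/255.)**.6).astype('uint8'))
E
```

```text
t: 6.35
t: 6.65
shift [-0.      0.0033  0.1748] turn [-0.0006 -0.0002 -0.0037] | t 6.65 pos [ 0.5118 -0.1275  0.2438] head 1.426 F [-0.2 -0.1 -0. ] q6 -0.241 open 0.0855 grip 0.0
```

View pics/c3.png

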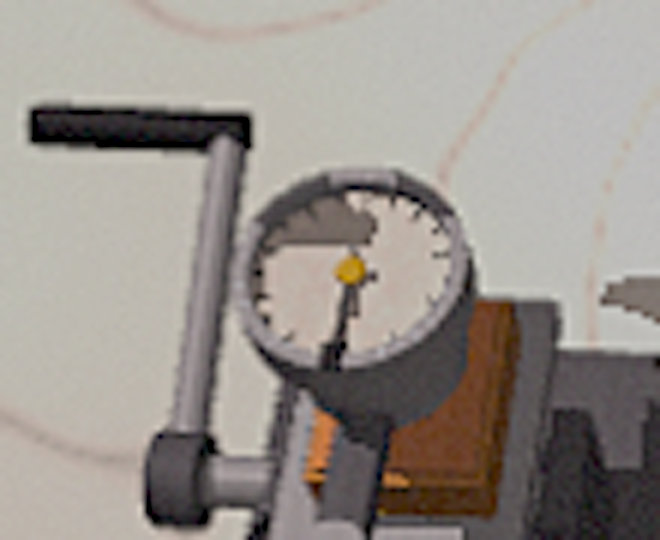

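The zero mark (crop 332,355) lines up with the needle and the hub (351,268). The handle is free at crop (140,128), so I'm descending onto it.

```bash

python3 -m jog '[[[0,0.003,0.05],[0,0,0]],[[0,0.003,0.09],[0,0,0]],[[0,0.003,0.13],[0,0,0]],[[0,0.003,0.16],[0,0,0]],[[0,0.003,0.175],[0,0,0]]]' 1
python3 -m jog '[[[0,0,0],[0,0,0]],[[0,0,0],[0,0,0]],[[0,0,0],[0,0,0]],[[0,0,0],[0,0,0]],[[0,0,0],[0,0,0]]]' 0 30
python3 -m jog '[[[0,0,0],[0,0,0]],[[0,0,0],[0,0,0]],[[0,0,0],[0,0,0]]]' |tail -3
python3 go.py .515 -.128 .069 1.43
```

```text
t: 7.2
tool_pos: [0.5129, -0.1269, 0.0655]
tool_rot: [-2.37, -2.054, 0.004]
contact_force: [0.1, -0.5, 1.0]
opening: 0.0852
grip_force: 0.0
t: 7.7
tool_pos: [0.5157, -0.1284, 0.0708]
tool_rot: [2.372, 2.057, 0.001]
contact_force: [-2.5, 0.0, 7.7]
opening: 0.0133
grip_force: 33.1
contact_force: [-2.1, -0.1, 6.2]
opening: 0.0129
grip_force: 29.3
shift [ 0.0003 -0.0008  0.0019] turn [ 0.0019  0.0005 -0.0013] | t 8.0 pos [ 0.5158 -0.1284  0.0709] head 1.429 F [-2.1 -0.1  6.2] q6 -0.242 open 0.0129 grip 29.3
```

```bash

python3 -m jog '[[[0,0.005,-0.016],[0,0,0]],[[0,0.011,-0.029],[0,0,0]],[[0,0.019,-0.041],[0,0,0]],[[0,0.0285,-0.052],[0,0,0]],[[0,0.0285,-0.052],[0,0,0]]]' - 45
python3 go.py .644 -.145 .151 1.43
```

```text
t: 8.5
tool_pos: [0.5425, -0.1324, 0.1221]
tool_rot: [-2.371, -2.057, 0.005]
contact_force: [-7.2, -2.3, -2.3]
opening: 0.0123
grip_force: 44.4
shift [ 0.0018  0.1021 -0.0293] turn [-0.0042  0.0006 -0.001 ] | t 8.5 pos [ 0.5425 -0.1324  0.1221] head 1.429 F [-7.2 -2.3 -2.3] q6 -0.23 open 0.0123 grip 44.4
```

```bash

python3 -m jog '[[[0,0.011,-0.0095],[0,0,0]],[[0,0.023,-0.0175],[0,0,0]],[[0,0.036,-0.024],[0,0,0]],[[0,0.049,-0.0285],[0,0,0]],[[0,0.063,-0.0313],[0,0,0]]]'
python3 -m jog '[[[0,0.008,-0.001],[0,0,0]],[[0,0.015,-0.001],[0,0,0]],[[0,0.015,-0.001],[0,0,0]],[[0,0.015,-0.001],[0,0,0]],[[0,0.015,-0.001],[0,0,0]]]'
python3 - <<'E'
from h import *
d=shot('scene','s4');shot('top','t4')
i=d['image'][150:260,100:240]; i=cv2.resize(i,None,fx=5.5,fy=5.5,interpolation=cv2.INTER_CUBIC)
cv2.imwrite('pics/c4.png',(255*(i/255.)**.6).astype('uint8'))
p=ctrl.get_obs()['tool_pos']; dx=p-np.array([.5158,-.1284,.0709]); u=dx[:2]@[np.cos(.138),-np.sin(.138)]
print('local',u,dx[2]); print('lever', np.arctan2(.0285+dx[2],.1063-u)-.2618)
E
```

```text
t: 9.0
tool_pos: [0.6056, -0.1419, 0.1565]
tool_rot: [2.374, 2.058, -0.004]
contact_force: [-11.1, -1.9, 9.6]
opening: 0.0125
grip_force: 45.6
t: 9.5
tool_pos: [0.621, -0.144, 0.157]
tool_rot: [2.372, 2.057, -0.001]
contact_force: [-6.4, -1.3, 8.6]
opening: 0.0124
grip_force: 46.0
local 0.10633170650062827 0.08615137169990501
lever 1.309272873855345
```

View pics/c4.png

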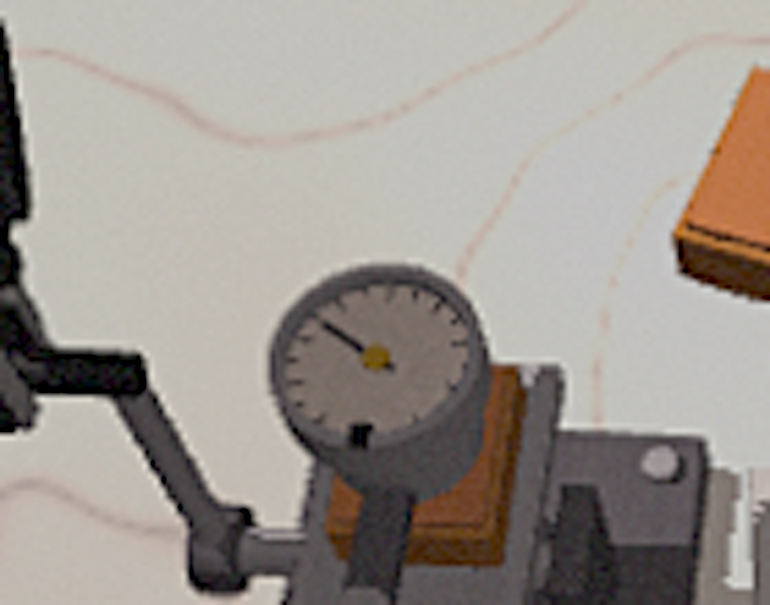

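The needle has swung to crop (322,322), the zero mark is at (361,436) on the column side, the block is on the table and the lever is gripped upright.

```bash
python3 - <<'E'
from h import *
d=load('s4'); A=lambda u,v:(100+(u-2.2)/5.5,150+(v-2.2)/5.5)
h=onz(d,A(375,357),.184)
for u in((322,322),(361,432)):
  for z in(.182,.186):
    v=onz(d,A(*u),z)-h; print(u,z,np.linalg.norm(v[:2]),np.arctan2(v[1],v[0]))
print('handle inner end',onz(d,A(140,373),.170), 'hub', onz(d,A(220,550),.06))
o=ctrl.get_obs(); print(o['t'],o['dq'],o['contact_force'],o['grip_force'])
E
```

```text
(322, 322) 0.182 0.021486946576296396 -2.3078290251945166
(322, 322) 0.186 0.018966945742580767 -2.2400893258708963
(361, 432) 0.182 0.022995113271148504 -0.1533708612799098
(361, 432) 0.186 0.025257718867476825 -0.10186181102514093
handle inner end [ 0.62631822 -0.10285817  0.17      ] hub [ 0.62626954 -0.10924824  0.06      ]
9.6 [-1.13554346e-03  2.10439596e-03 -1.48054235e-05  1.33958084e-03
  1.54562460e-03  2.21071963e-03] [-6.38365973 -1.55144758  7.26663653] 45.94502627849579
```

```bash
python3 -c "
from station import job; print(job.finish_job())"
```

```text
the job is handed in; nothing more can be done
None
```

I zeroed the dial at the needle, then swung the lever up to about 1.31 rad, the cam's highest lift, and handed the job in with the gripper still holding it; the last picture shows the block on the table and the zero mark at its setting, but the hand-in gave no verdict.

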